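# Rescue the tipped bottle from the banding wheel

## Robot

A 6-joint arm with a two-finger parallel gripper is mounted at the origin on the work surface. World frame = base frame: x ahead of the robot, y to its left, z up, the work surface at z = 0. Lengths are in m, angles in rad, forces in N, time in s.
With the tool pointing down it reaches from about 0.425 to 1.125 m from the base axis. Payload 14.9 kg.
Tool frame: the origin (TCP) lies at the centre of the arm's flange, where the gripper is bolted on; the fingertips stand 191 mm ahead of it and the grasp point (between the pads) lies 172 mm ahead of it (hold_point_z is the distance from the TCP to the grasp point, in m); z points along the fingers, y is the line along which they close (so a half turn about z gives the same grasp; the last joint's range is limited). The gripper opens to 91 mm and grips with 3 to 60 N. Pads are 32 mm wide; open, the fingers measure 118 mm over their backs; the gripper's body (76 mm by 178 mm) begins 60 mm behind the grasp point.
Start: joints at [1.082, 0.379, 1.734, -0, 1.028, -0.033], TCP at [0.308, 0.629, 0.405] pointing down, gripper open.
Joint ranges: [-2.77, 2.77], [-0.74, 2.19], [0, 2.66], [-1.06, 4.2], [0.31, 2.87], [-3.08, 3.08]. Speed limits (rad/s): [1.89, 1.89, 2.39, 3.14, 3.14, 3.14].

## Interface

Orientations are given as [roll, pitch, yaw] about the fixed x, y, z axes, in that order (R = Rz(yaw) Ry(pitch) Rx(roll)).
In Python, from rig import * gives the robot as it stands.
- The arm moves only by the shell command python3 -m creep 'ROWS' [FORCE]. ROWS is JSON, a list of rows, each a list of 3 entries, a list of its own where there are three numbers: the closure, from -1 (fully open) to 1 (shut), then the shift along the world's x, y, z in mm, then the turn, a rotation vector about the world's x, y, z in rad. In form: [[gripper, [x, y, z], [ax, ay, az]], ...]. A call has exactly 10 rows; each row is the pose to reach, as a shift and turn from the pose commanded when the call began; what a row does not reach only later rows make up. A row lasts 1/10 s, in which the tool goes at most 50 mm and 8.59 degrees, less where a joint would pass 70% of its speed; a pose out of reach is approached as far as the arm can. A call with a gripper value outside its range is refused whole. The fingers move at their own pace and stop on an object; FORCE is the grip in N (left out, the last holds). Time passes only in rows, so rows that repeat a pose let the fingers close, or fill a call up. It gives the time, the measured TCP pose, the force, the opening and the grip force at its end, in the units of the state.
- get_state(): the state, without advancing time (a new reading comes with each control period).
- camera(name): name is "side" or "top"; returns a dict with "color" (480x640x3 uint8, blue, green, red), "depth" (480x640 float32, m along the optical axis (not along the pixel's ray), 0 where there is no reading), "K" (3x3 intrinsics, pixels), "xyz" and "attitude" of the camera in the world. Camera axes: x right, y down, z forward; pixel columns grow to the right and rows downward; lengths in m; the calibration is good to about 2 mm. A picture is of the moment at which its call begins.
- hand_in(): hands the job in; it is judged then, once.
The state is a dict: "time_s": time; "qpos": joint angles; "dq": joint speeds; "joint_efforts": joint torques, N m; "tool_pos": TCP position; "ee_rot": TCP orientation; "ft_force": force on the tool from outside, world axes, zero at the start; "ft_torque": the same for the moment, N m; "width": finger opening in m; "grip_force": force on a finger pad.
Only numpy, scipy, OpenCV 4.12 (cv2) and the standard library are available. Lean on these libraries where they do the work, as an engineer would, in place of code of your own. Each camera call takes 0.05 s, during which the arm holds its last target. There are 200 camera calls.

## Task

A small eight-sided bottle has tipped over on the banding wheel, which spins freely at a touch. Lift it off the wheel and stand it upright on the empty kiln tile, its whole foot on the tile, without dropping it and setting it down gently because the ware is brittle. Leave the cup and the jar standing on the wheel (they may ride round with it) and do not disturb anything else.

Things in the scene. Friction and masses are not known exactly. Their poses are not given: they have to be found in the camera images.
- bottle: the tipped pale biscuit-fired bottle, 105 mm tall: eight-sided body 46 mm across flats and 70 mm tall, shoulder, neck 19 mm across, lip 28 mm across. About 180 g, balanced 40 mm from the foot. Origin: centre of its foot; z: along it to the mouth; flats face x, y and the diagonals. It lies on a flat on the wheel (axis 23 mm above it), foot near the middle, mouth towards the rim
- wheel: banding wheel head: bare aluminium disc 280 mm across, 12 mm thick, that spins freely on an upright axis, no end stops, little drag. Origin on the axis at its underside, 50 mm above the table; its top is 12 mm above the origin (62 mm above the table)
- stand: fixed foot of the banding wheel with a clear splash screen, three upright panels 139 mm wide round the far side of the wheel, 168 mm from the axis, 4 mm thick, 120 mm tall (58 mm above the wheel's top); open towards its -x side. Origin on the table on the wheel's axis
- cup: unfired cup standing on the wheel, 58 mm across the rim, 48 mm tall, open top. Origin at the centre of its foot
- jar: small round lidded jar standing on the wheel, 54 mm across, 59 mm tall with its knob. Origin at the centre of its foot
- board: fixed wooden ware board, 170 x 310 mm, 18 mm thick, carrying the two kiln tiles. Origin at the centre of its underside
- tile_empty: the empty kiln tile, a square buff slab 110 x 110 mm, 15 mm thick, fixed on the ware board. Origin at the centre of its underside; x and y along its edges; its top is 15 mm above the origin
- tile_used: the other kiln tile, same size, on which a bottle already stands. Origin at the centre of its underside
- bottle2: a second bottle of the same shape, standing upright on the other tile. Origin at the centre of its foot, z up to its mouth
- bowl: bystander: bisque bowl, 150 mm across, 60 mm tall, at the left. Origin under its centre
- mug: bystander: white mug, 80 mm across, 95 mm tall, at the left. Origin under its centre
- brush: bystander: brush 190 mm long lying flat on the table near the robot
- plate: bystander: plate 180 mm across, 22 mm tall, at the right. Origin under its centre
- weight: bystander: steel weight with a knob, 64 mm across, 80 mm tall, at the right. Origin under its centre

How it is judged:
By the outcome, as a careful person would: the job done as asked, in the order asked, and still so for the second after the job is handed in, with the robot touching nothing.
It also fails if it takes over 72 s, if anything falls off the work surface, if the arm or the gripper's body presses on something with over 40 N, if the wrist force passes 120 N, or if a joint passes its speed limit or range.

## Working session

There is one attempt and no reset: what is moved stays moved. The work goes in short steps, Python scripts to look and compute and a shell command to move; the robot and the scene stay as the last step left them, time stands still between calls to the robot, and variables do not carry over. Pictures are saved under pics/ and viewed, at most 10 in all, crops included, and the job is handed in when it is done.

```bash
mkdir -p pics; ls; python3 - <<'E'
from rig import *
import cv2
for n in("top","side"):
    c=camera(n); cv2.imwrite(f"pics/{n}0.png",c["color"]); print(n,c["K"].tolist(),c["xyz"],c["attitude"])
    import numpy as np; np.savez(f"{n}0.npz",**{k:np.array(v) for k,v in c.items()})
print(get_state())
E
```

```text
pics
top [[488.9726365670787, 0.0, 327.55324674836345], [0.0, 488.9726365670787, 241.49479090860376], [0.0, 0.0, 1.0]] [0.25706597 0.02702369 1.24776174] [-2.93782070e+00 -2.03812691e-04 -1.68156040e+00]
side [[450.07291848939155, 0.0, 316.94477615528217], [0.0, 450.07291848939155, 244.9646446708855], [0.0, 0.0, 1.0]] [-0.14948878 -0.73181434  0.78077132] [-2.19799907  0.00634837 -0.71994981]
{'time_s': 0.1, 'qpos': array([ 1.08172142e+00,  3.79346470e-01,  1.73471759e+00, -3.87877342e-05,
        1.02848362e+00, -3.32910580e-02]), 'dq': array([-0.00059374, -0.00123565, -0.00223365, -0.00025049,  0.0003822 ,
        0.00139615]), 'joint_efforts': array([-8.68014286e-04, -7.65044618e+01, -4.35298097e+01,  6.51309779e-02,
        3.98321834e-02,  9.80027835e-06]), 'tool_pos': array([0.30804012, 0.62839377, 0.40416288]), 'ee_rot': array([-3.14063706e+00,  1.39709735e-06,  2.68582884e+00]), 'ft_force': array([-0.12983104,  0.17152206, -0.18391222]), 'ft_torque': array([0.01843954, 0.02371316, 0.01707539]), 'grip_force': 0.0, 'width': 0.09142494133206158}
```

View pics/top0.png

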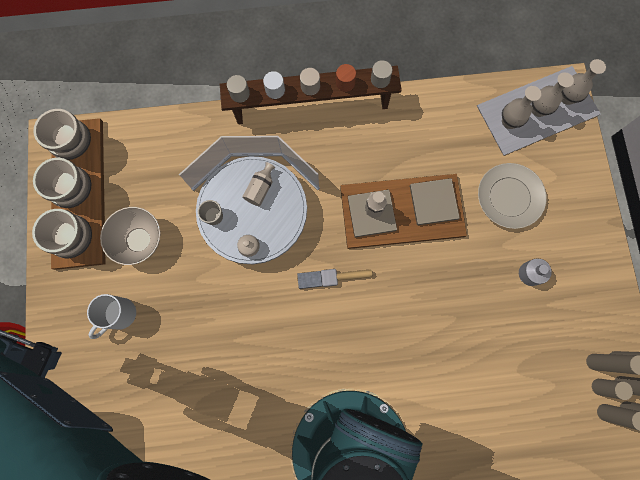

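View pics/side0.png

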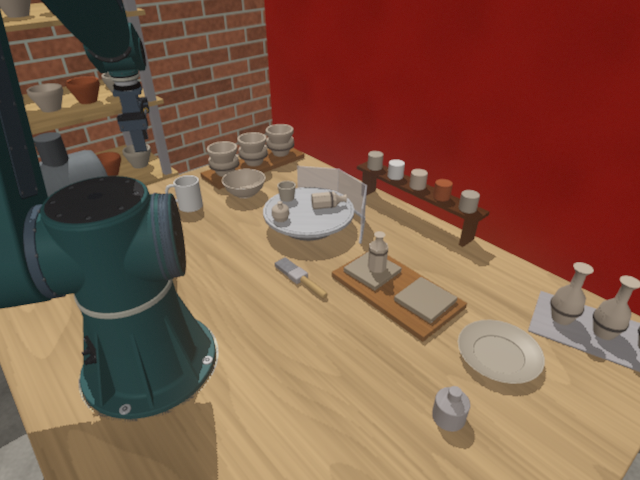

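The top view shows the bottle at about (257,187) with its mouth at (266,168), the wheel centre near (251,210), the cup at (210,213), the jar at (248,245) and the empty tile at (435,202). The side view shows the same layout. Next I measure them.

```bash
cat > h.py <<'E'
import numpy as np, cv2
from scipy.spatial.transform import Rotation as R
def cloud(c):
    K=c["K"]; v,u=np.mgrid[0:480,0:640]; d=c["depth"]
    p=np.stack([(u-K[0,2])/K[0,0]*d,(v-K[1,2])/K[1,1]*d,d],-1)
    return p@R.from_euler('xyz',c["attitude"]).as_matrix().T+c["xyz"]
def ray(c,u,v,z):
    K=c["K"]; r=R.from_euler('xyz',c["attitude"]).as_matrix()@[(u-K[0,2])/K[0,0],(v-K[1,2])/K[1,1],1]
    return c["xyz"]+r*(z-c["xyz"][2])/r[2]
E
python3 - <<'E'
from h import *
c=np.load("top0.npz"); P=cloud(c)
np.set_printoptions(precision=4,suppress=True)
for n,u,v in [("wheel",225,235),("bottle",256,189),("jar",248,243),("cup",203,205),("tile",435,202),("board",410,235),("table",320,330)]: print(n,P[v,u])
# wheel top
def box(u0,v0,u1,v1,z0,z1):
    m=np.zeros((480,640),bool); m[v0:v1,u0:u1]=1
    return m&(P[...,2]>z0)&(P[...,2]<z1)
m=box(185,140,320,275,.056,.068); q=P[m]; 
ctr,r=cv2.minEnclosingCircle(q[:,:2].astype(np.float32)); print("wheel",ctr,r,np.median(q[:,2]))
n,l,s,ce=cv2.connectedComponentsWithStats(box(185,140,320,275,.072,.135).astype(np.uint8))
for i in range(1,n):
    if s[i,4]>30:
        q=P[l==i]; print(s[i],q.mean(0),q.min(0),q.max(0),cv2.minAreaRect(q[:,:2].astype(np.float32)))
m=box(400,170,470,235,.028,.038); n,l,s,ce=cv2.connectedComponentsWithStats(m.astype(np.uint8)); i=1+s[1:,4].argmax(); q=P[l==i]
print("tile",s[i],q.mean(0),cv2.minAreaRect(q[:,:2].astype(np.float32)))
img=cv2.resize(c["color"][135:275,180:325],None,fx=4,fy=4,interpolation=cv2.INTER_CUBIC); cv2.imwrite("pics/crop.png",img)
E
```

```text
wheel [0.5454 0.2512 0.0606]
bottle [0.6383 0.1589 0.113 ]
jar [0.5059 0.1876 0.1191]
cup [0.6161 0.2917 0.1009]
tile [ 0.5795 -0.2882  0.0321]
board [ 0.5028 -0.2139  0.0196]
table [0.2898 0.0422 0.0011]
wheel (0.6377348899841309, 0.1768336147069931) 0.1715260148048401 0.062255914382484456
[ 185  140  134   42 1089] [0.7374 0.1862 0.097 ] [0.6563 0.0058 0.0721] [0.7815 0.3394 0.1268] ((0.7240391373634338, 0.16744033992290497), (0.3350696265697479, 0.10030540078878403), 83.78504943847656)
[242 162  33  44 732] [0.6516 0.1524 0.1   ] [0.6066 0.1121 0.0721] [0.7131 0.1964 0.1142] ((0.6625509262084961, 0.15010106563568115), (0.0471058152616024, 0.10661549866199493), 58.7910041809082)
[198 200  25  25 320] [0.6    0.2788 0.0974] [0.5682 0.2482 0.0721] [0.6241 0.3034 0.1144] ((0.5964069366455078, 0.27572518587112427), (0.054573286324739456, 0.05568681284785271), 84.93529510498047)
[237 235  23  22 388] [0.5041 0.1905 0.1023] [0.4813 0.1666 0.0777] [0.5317 0.2181 0.1235] ((0.5063313245773315, 0.19267499446868896), (0.05011322349309921, 0.05004674196243286), 64.08888244628906)
tile [ 410  178   50   47 1685] [ 0.5821 -0.2864  0.0329] ((0.5832315683364868, -0.28698036074638367), (0.11118002235889435, 0.1117616817355156), 1.9551557302474976)
```

View pics/crop.png

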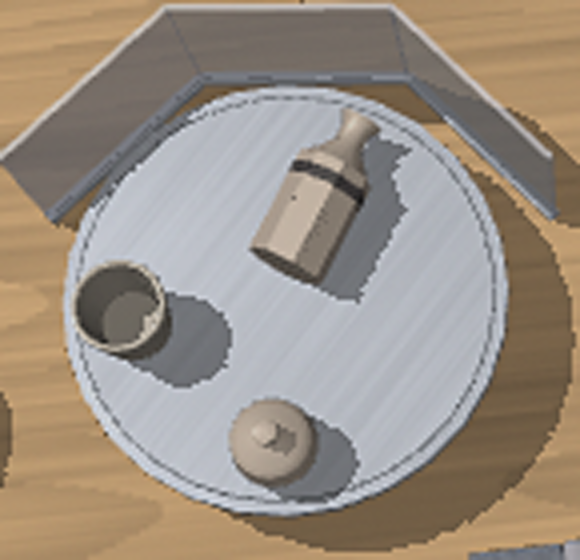

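The crop shows the bottle's mouth pointing to the upper right, towards the rim, and its foot near the wheel centre. The measured sizes agree with the given ones: bottle 47x107 mm, tile 111x112 mm, wheel top at z 0.062. I'll grasp across its side flats with the tool leaned 30° over the mouth. When the bottle is upright the tool then points 30° below horizontal, clear of the board.

```bash
cat >> h.py <<'E'
th=np.radians(30)
def pick_pose(foot,az,s=.042,z=.092,up=0):
    b=np.array([np.cos(az),np.sin(az),0]); U=np.array([0,0,1.]); n=np.cross(U,b)
    zt=-np.cos(th)*U-np.sin(th)*b; yt=np.cross(zt,-b); yt/=np.linalg.norm(yt); xt=np.cross(yt,zt)
    g=np.array([*(foot[:2]+s*b[:2]),z+up]); return g-.172*zt, R.from_matrix(np.c_[xt,yt,zt])
def delta(s,p,r):
    r0=R.from_euler('xyz',s["ee_rot"]); print("shift mm",np.round((p-s["tool_pos"])*1e3,1),"turn",np.round((r*r0.inv()).as_rotvec(),4),"tcp",p)
E
python3 - <<'E'
from h import *; from rig import *
az=np.radians(58.791-90); f=np.array([.66255,.1501])-.0533*np.array([np.cos(az),np.sin(az)])
p,r=pick_pose(f,az,up=.12); print(f,r.as_matrix()); delta(get_state(),p,r)
c=np.load("top0.npz"); print(ray(c,251.5,210.5,.062), ray(c,180+250/4,135+250/4,.075),ray(c,180+362/4,135+124/4,.085))
E
```

```text
[0.61696342 0.177718  ] [[-7.40696700e-01  5.18161363e-01 -4.27641439e-01]
 [ 4.48740904e-01  8.55282878e-01  2.59080682e-01]
 [ 5.00000000e-01 -2.77555756e-17 -8.66025404e-01]]
shift mm [ 418.4 -517.   -43.2] turn [ 0.252   0.4591 -0.0871] tcp [0.72643963 0.11139335 0.36095637]
[0.60057124 0.18057196 0.062     ] [0.63276262 0.19854864 0.075     ] [0.70382151 0.12107887 0.085     ]
```

```bash
python3 -m creep '[[-1,[30,-37,0],[0.02,0.03,-0.01]],[-1,[72,-89,0],[0.04,0.08,-0.02]],[-1,[114,-141,0],[0.07,0.12,-0.02]],[-1,[156,-193,0],[0.09,0.17,-0.03]],[-1,[198,-245,0],[0.12,0.22,-0.04]],[-1,[240,-297,0],[0.14,0.26,-0.05]],[-1,[282,-349,0],[0.17,0.31,-0.06]],[-1,[324,-401,0],[0.2,0.36,-0.07]],[-1,[366,-453,0],[0.22,0.4,-0.08]],[-1,[400,-495,0],[0.24,0.44,-0.085]]]' 20
python3 - <<'E'
from h import *; from rig import *
az=np.radians(58.791-90); f=np.array([.61696,.17772]); s=get_state()
p,r=pick_pose(f,az,up=.10); delta(s,p,r); print(s["qpos"])
E
```

```text
time_s: 1.1
tool_pos: [0.6219, 0.2396, 0.4046]
ee_rot: [3.141, -0.503, 2.598]
ft_force: [0.1, 0.2, 0.4]
width: 0.0913
grip_force: 0.0
shift mm [ 104.6 -128.2  -63.6] turn [ 0.0105  0.0175 -0.0015] tcp [0.72643621 0.11139535 0.34095637]
[ 0.2909115   0.37449192  1.7603647   0.37274434  1.37494196 -0.8787865 ]
```

```bash
python3 -m creep '[[-1,[25,-30,-10],[0.003,0.005,0]],[-1,[50,-62,-25],[0.006,0.01,0]],[-1,[75,-95,-40],[0.009,0.014,0]],[-1,[95,-118,-55],[0.01,0.017,-0.001]],[-1,[103,-126,-62],[0.01,0.017,-0.001]],[-1,[105,-128,-64],[0.01,0.017,-0.001]],[-1,[105,-128,-64],[0.01,0.017,-0.001]],[-1,[105,-128,-64],[0.01,0.017,-0.001]],[-1,[105,-128,-64],[0.01,0.017,-0.001]],[-1,[105,-128,-64],[0.01,0.017,-0.001]]]'
python3 - <<'E'
from h import *; from rig import *
az=np.radians(58.791-90); f=np.array([.61696,.17772]); s=get_state()
p,r=pick_pose(f,az); delta(s,p,r); print(s["qpos"])
for n in("top","side"):
    c=camera(n); cv2.imwrite(f"pics/{n}1.png",c["color"])
cv2.imwrite("pics/a.png",np.hstack([cv2.resize(cv2.imread("pics/top1.png")[90:290,160:360],(400,400)),cv2.resize(cv2.imread("pics/side1.png")[100:260,240:400],(400,400))]))
E
```

```text
time_s: 2.1
tool_pos: [0.7256, 0.1142, 0.3414]
ee_rot: [3.141, -0.52, 2.599]
ft_force: [0.4, -0.3, -0.2]
width: 0.0911
grip_force: 0.0
shift mm [   0.8   -2.8 -100.4] turn [ 0.0015  0.003  -0.002 ] tcp [0.72643621 0.11139535 0.24095637]
[ 0.09304838  0.55579594  1.61877766  0.30406656  1.40657108 -1.0525715 ]
```

View pics/a.png

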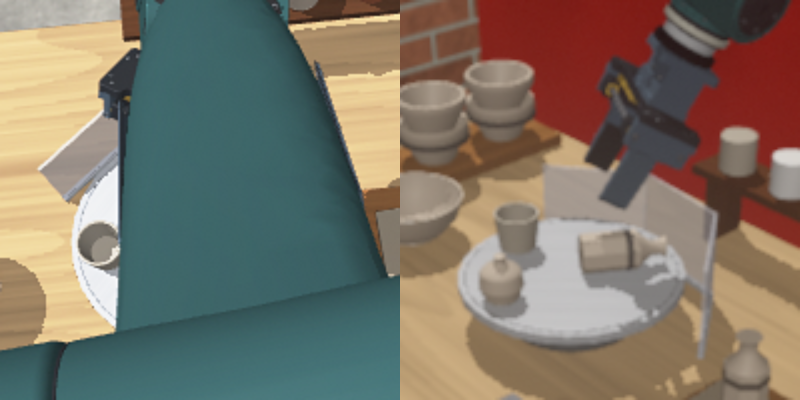

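The arm hides the bottle in the top view. In the side view the gripper leans over the bottle at (610,250) as planned, and the wheel hasn't moved. Descending now.

```bash
python3 -m creep '[[-1,[0,-1,-8],[0,0.003,0]],[-1,[1,-1,-22],[0.001,0.003,-0.002]],[-1,[1,-2,-38],[0.001,0.003,-0.002]],[-1,[1,-2,-54],[0.001,0.003,-0.002]],[-1,[1,-2,-68],[0.001,0.003,-0.002]],[-1,[1,-2,-80],[0.001,0.003,-0.002]],[-1,[1,-2,-90],[0.001,0.003,-0.002]],[-1,[1,-2,-97],[0.001,0.003,-0.002]],[-1,[1,-2,-100],[0.001,0.003,-0.002]],[-1,[1,-2,-100],[0.001,0.003,-0.002]]]'
python3 - <<'E'
from h import *; from rig import *
az=np.radians(58.791-90); f=np.array([.61696,.17772]); s=get_state()
p,r=pick_pose(f,az); delta(s,p,r); print(s["ft_force"],s["ft_torque"])
c=camera("side"); cv2.imwrite("pics/b.png",cv2.resize(c["color"][140:260,250:400],(750,600)))
E
```

```text
time_s: 3.2
tool_pos: [0.7269, 0.1115, 0.2406]
ee_rot: [-3.14, -0.524, 2.595]
ft_force: [-0.1, 0.1, 1.0]
width: 0.0912
grip_force: 0.0
shift mm [-0.5 -0.1  0.4] turn [ 0.0006 -0.0008  0.0009] tcp [0.72643621 0.11139535 0.24095637]
[-0.09160303  0.13034276  0.96368921] [-0.18421744 -0.28793638 -0.00187131]
```

View pics/b.png

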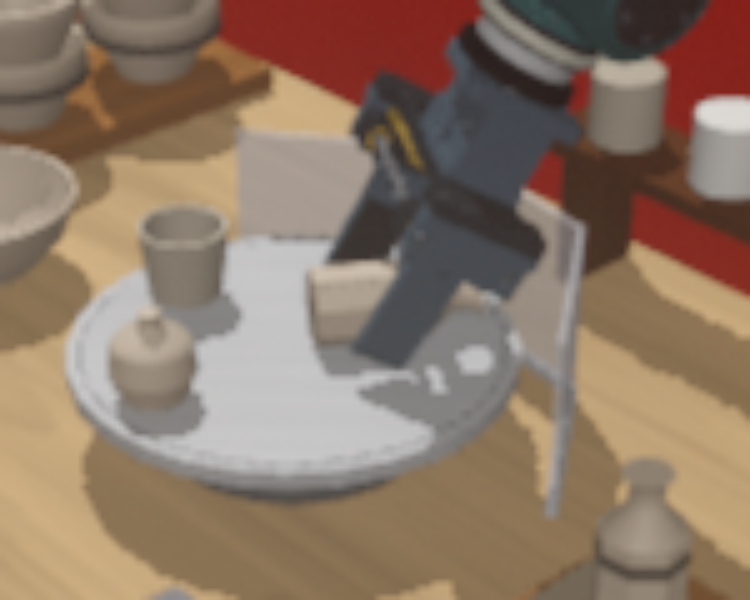

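The fingers straddle the bottle's body, with the foot showing at (310,300), and they clear the wheel. Closing gently.

```bash
python3 -m creep '[[-0.3,[0,0,0],[0,0,0]],[-0.2,[0,0,0],[0,0,0]],[-0.15,[0,0,0],[0,0,0]],[-0.1,[0,0,0],[0,0,0]],[-0.05,[0,0,0],[0,0,0]],[0,[0,0,0],[0,0,0]],[0.05,[0,0,0],[0,0,0]],[0.1,[0,0,0],[0,0,0]],[0.2,[0,0,0],[0,0,0]],[0.4,[0,0,0],[0,0,0]]]' 6
python3 -m creep '[[0.5,[0,0,0],[0,0,0]],[0.6,[0,0,0],[0,0,0]],[0.8,[0,0,0],[0,0,0]],[1,[0,0,0],[0,0,0]],[1,[0,0,0],[0,0,0]],[1,[0,0,0],[0,0,0]],[1,[0,0,0],[0,0,0]],[1,[0,0,0],[0,0,0]],[1,[0,0,0],[0,0,0]],[1,[0,0,0],[0,0,0]]]' 20
```

```text
time_s: 4.25
tool_pos: [0.7269, 0.1115, 0.2407]
ee_rot: [-3.141, -0.524, 2.595]
ft_force: [-0.1, -0.2, 0.4]
width: 0.0458
grip_force: 6.0
time_s: 5.25
tool_pos: [0.7269, 0.1115, 0.2408]
ee_rot: [-3.141, -0.524, 2.595]
ft_force: [0.4, 0.9, 1.4]
width: 0.046
grip_force: 20.0
```

Width is 46 mm, so the pads are on the flats. Lifting slowly, then higher.

```bash
python3 -m creep '[[1,[0,0,1],[0,0,0]],[1,[0,0,3],[0,0,0]],[1,[0,0,6],[0,0,0]],[1,[0,0,10],[0,0,0]],[1,[0,0,16],[0,0,0]],[1,[0,0,24],[0,0,0]],[1,[0,0,33],[0,0,0]],[1,[0,0,42],[0,0,0]],[1,[0,0,49],[0,0,0]],[1,[0,0,52],[0,0,0]]]'
python3 -m creep '[[1,[0,0,6],[0,0,0]],[1,[0,0,18],[0,0,0]],[1,[0,0,36],[0,0,0]],[1,[0,0,56],[0,0,0]],[1,[0,0,76],[0,0,0]],[1,[0,0,96],[0,0,0]],[1,[0,0,116],[0,0,0]],[1,[0,0,132],[0,0,0]],[1,[0,0,144],[0,0,0]],[1,[0,0,148],[0,0,0]]]'
python3 - <<'E'
from h import *; from rig import *
s=get_state(); print(s["ft_force"],s["qpos"],s["width"])
az=np.radians(58.791-90)
# check lean/slip in side view
c=camera("side"); cv2.imwrite("pics/c.png",cv2.resize(c["color"][80:260,220:420],(666,600)))
E
```

```text
time_s: 6.25
tool_pos: [0.7271, 0.1115, 0.2939]
ee_rot: [-3.141, -0.523, 2.596]
ft_force: [0.2, 0.3, -1.5]
width: 0.0459
grip_force: 20.0
time_s: 7.25
tool_pos: [0.727, 0.1115, 0.4424]
ee_rot: [3.142, -0.523, 2.596]
ft_force: [-0.2, -0.7, -1.4]
width: 0.0461
grip_force: 20.0
[-0.24315372 -0.6873761  -1.43983284] [ 0.08906223  0.45389121  1.5731152   0.3005829   1.54989808 -1.00935807] 0.04612232113598949
```

View pics/c.png

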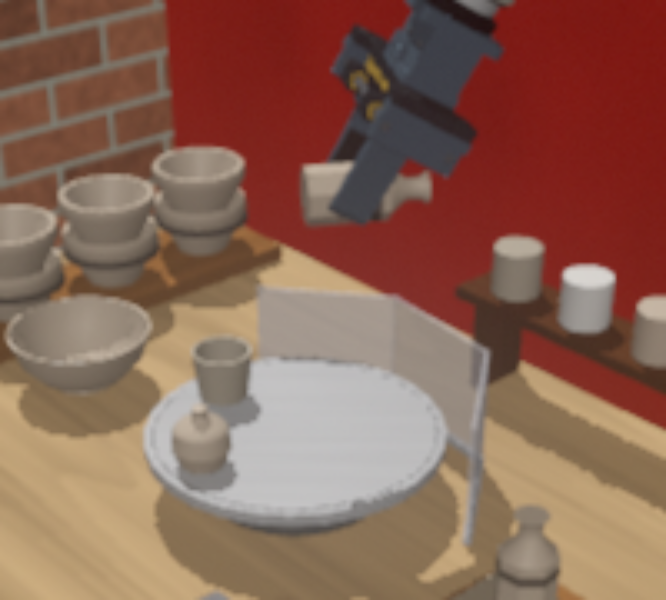

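The bottle is held level and clear. The cup and jar still stand on the wheel, at (222,372) and (203,440). Now I swing to the tile while yawing -2.6 rad so the mouth ends up towards -x.

```bash
python3 -m creep '[[1,[-2,-6,2],[0,0,-0.05]],[1,[-8,-24,4],[0,0,-0.16]],[1,[-16,-48,8],[0,0,-0.29]],[1,[-24,-74,12],[0,0,-0.42]],[1,[-32,-100,16],[0,0,-0.55]],[1,[-40,-126,18],[0,0,-0.68]],[1,[-48,-152,20],[0,0,-0.81]],[1,[-56,-178,20],[0,0,-0.94]],[1,[-62,-200,20],[0,0,-1.07]],[1,[-67,-215,20],[0,0,-1.2]]]' 22
python3 -m creep '[[1,[-10,-18,0],[0,0,-0.13]],[1,[-22,-38,0],[0,0,-0.26]],[1,[-34,-60,0],[0,0,-0.39]],[1,[-46,-82,0],[0,0,-0.52]],[1,[-58,-104,0],[0,0,-0.65]],[1,[-70,-126,0],[0,0,-0.78]],[1,[-82,-146,0],[0,0,-0.91]],[1,[-94,-162,0],[0,0,-1.04]],[1,[-105,-174,0],[0,0,-1.17]],[1,[-110,-182,0],[0,0,-1.3]]]'
python3 -c "
from rig import *
s=get_state();print(s['qpos'],s['tool_pos'],s['ee_rot'])"
```

```text
time_s: 8.3
tool_pos: [0.6593, -0.1049, 0.4597]
ee_rot: [-3.139, -0.524, 1.388]
ft_force: [-0.2, 0.3, -1.1]
width: 0.0459
grip_force: 22.0
time_s: 9.3
tool_pos: [0.5489, -0.2862, 0.4597]
ee_rot: [-3.139, -0.523, 0.089]
ft_force: [-0.5, -0.6, -1.3]
width: 0.046
grip_force: 22.0
[-0.55645197  0.15020747  1.93958658  0.49829954  0.68433435  0.59346837] [ 0.54887206 -0.28622903  0.45965579] [-3.13918315 -0.52266056  0.08878311]
```

```bash
python3 -m creep '[[1,[2,0,0],[0,0,-0.05]],[1,[8,0,0],[0,0,-0.089]],[1,[16,0,0],[0,0,-0.089]],[1,[24,0,0],[0,0,-0.089]],[1,[32,0,0],[0,0,-0.089]],[1,[40,0,0],[0,0,-0.089]],[1,[46,0,0],[0,0,-0.089]],[1,[49,0,0],[0,0,-0.089]],[1,[50,0,0],[0,0,-0.089]],[1,[50,0,0],[0,0,-0.089]]]'
python3 -m creep '[[1,[4,0,0],[0,0.04,0]],[1,[12,0,0],[0,0.12,0]],[1,[20,0,0],[0,0.21,0]],[1,[28,0,0],[0,0.31,0]],[1,[36,0,-4],[0,0.41,0]],[1,[44,0,-8],[0,0.51,0]],[1,[52,0,-12],[0,0.61,0]],[1,[60,0,-16],[0,0.7,0]],[1,[66,0,-18],[0,0.77,0]],[1,[70,0,-20],[0,0.785,0]]]'
python3 -m creep '[[1,[4,0,-3],[0,0.04,0]],[1,[12,0,-10],[0,0.12,0]],[1,[20,0,-20],[0,0.21,0]],[1,[28,0,-32],[0,0.31,0]],[1,[36,0,-46],[0,0.41,0]],[1,[44,0,-62],[0,0.51,0]],[1,[52,0,-78],[0,0.61,0]],[1,[60,0,-94],[0,0.7,0]],[1,[66,0,-106],[0,0.77,0]],[1,[70,0,-112],[0,0.785,0]]]'
python3 - <<'E'
from h import *; from rig import *
s=get_state(); print(s['qpos'],s['tool_pos'],R.from_euler('xyz',s['ee_rot']).as_matrix())
for n in("top","side"):
    c=camera(n); cv2.imwrite(f"pics/{n}2.png",c["color"]); np.savez(n+"2.npz",**{k:np.array(v) for k,v in c.items()})
cv2.imwrite("pics/d.png",np.hstack([cv2.resize(cv2.imread("pics/top2.png")[100:280,320:500],(400,400)),cv2.resize(cv2.imread("pics/side2.png")[140:340,310:510],(400,400))]))
E
```

```text
time_s: 10.3
tool_pos: [0.5999, -0.2855, 0.4607]
ee_rot: [-3.141, -0.524, 0.007]
ft_force: [0.5, 0.4, -1.1]
width: 0.0461
grip_force: 22.0
time_s: 11.3
tool_pos: [0.6702, -0.2855, 0.4404]
ee_rot: [-3.136, 0.263, 0.006]
ft_force: [0.4, 0.8, -1.6]
width: 0.0458
grip_force: 22.0
time_s: 12.3
tool_pos: [0.7399, -0.2855, 0.327]
ee_rot: [-3.125, 1.047, 0.013]
ft_force: [0.3, -0.2, -1.4]
width: 0.0458
grip_force: 22.0
[-0.36746798  0.73611063  1.4037579  -0.34353056  1.99665051  1.22759123] [ 0.73991159 -0.28548852  0.32704179] [[ 4.99762433e-01 -7.57811726e-04 -8.66162188e-01]
 [ 6.73032684e-03 -9.99966031e-01  4.75817411e-03]
 [-8.66136371e-01 -8.20751130e-03 -4.99740356e-01]]
```

View pics/d.png

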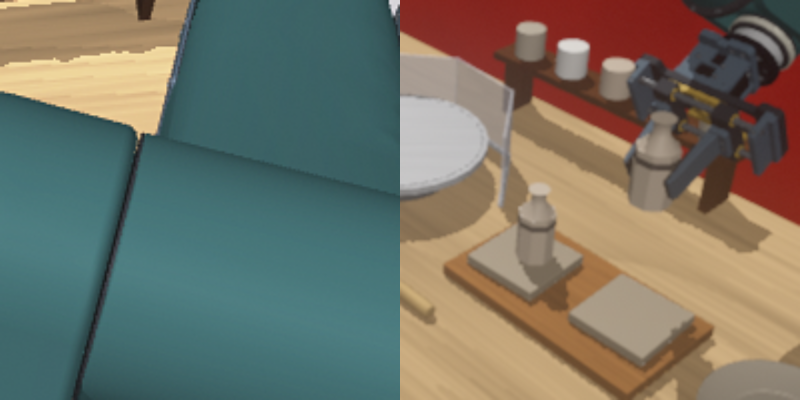

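The side view shows the bottle upright in the gripper, at about (655,165), beyond and above the empty tile at (632,315). Next I compute the foot position from the pose and check it against the side depth.

```bash
python3 - <<'E'
from h import *; from rig import *
np.set_printoptions(precision=4,suppress=True)
s=get_state(); az=np.radians(58.791-90)
Rp=R.from_euler('xyz',[-3.141,-.524,2.5955]).as_matrix(); tp=np.array([.7269,.1115,.2408])
b=np.array([np.cos(az),np.sin(az),0]); foot=np.array([.61696,.17772,.085])
Rn=R.from_euler('xyz',s["ee_rot"]).as_matrix()
fl=Rp.T@(foot-tp); fl[1]=0; a=Rn@Rp.T@b
print("foot",s["tool_pos"]+Rn@fl,"axis",a)
c=np.load("side2.npz"); P=cloud(c)
m=(abs(P[...,0]-.584)<.05)&(abs(P[...,1]+.286)<.045)&(P[...,2]>.15)&(P[...,2]<.32)
hsv=cv2.cvtColor(c["color"],cv2.COLOR_BGR2HSV); m&=(hsv[...,0]<25)&(hsv[...,1]>25)
q=P[m]; print(len(q),q.min(0),q.max(0))
for lo,hi in[(.195,.215),(.215,.235),(.275,.29),(.29,.31)]:
    w=q[(q[:,2]>lo)&(q[:,2]<hi)]; print(lo,len(w),w.mean(0) if len(w) else'',w.min(0)if len(w) else '',w.max(0)if len(w) else '')
t=cloud(np.load("side0.npz")); t=t[(abs(t[...,0]-.583)<.03)&(abs(t[...,1]+.287)<.03)]; print("tile z side",np.median(t[:,2]))
E
```

```text
foot [ 0.5844 -0.2844  0.1991] axis [-0.002  -0.0089  1.    ]
1058 [ 0.5568 -0.3306  0.1997] [ 0.6339 -0.2413  0.311 ]
0.195 112 [ 0.5691 -0.2934  0.2076] [ 0.5568 -0.3092  0.1997] [ 0.5918 -0.2617  0.2148]
0.215 169 [ 0.5673 -0.2918  0.2249] [ 0.5584 -0.3176  0.215 ] [ 0.6081 -0.2562  0.235 ]
0.275 139 [ 0.5782 -0.2909  0.281 ] [ 0.5638 -0.3134  0.275 ] [ 0.6331 -0.2501  0.2898]
0.29 197 [ 0.6023 -0.2909  0.3023] [ 0.571  -0.3306  0.2905] [ 0.6339 -0.2413  0.3093]
tile z side 0.03293876084479325
```

Pose and depth agree: foot at (0.584,-0.284), z 0.199. Descending 150 mm with a 0.009 rad tilt trim.

```bash
python3 -m creep '[[1,[0,0,-4],[-0.003,0,0]],[1,[0,-1,-14],[-0.006,0.001,0]],[1,[-1,-2,-30],[-0.009,0.002,0]],[1,[-1,-2,-50],[-0.009,0.002,0]],[1,[-1,-2,-70],[-0.009,0.002,0]],[1,[-1,-2,-90],[-0.009,0.002,0]],[1,[-1,-2,-110],[-0.009,0.002,0]],[1,[-1,-2,-128],[-0.009,0.002,0]],[1,[-1,-2,-142],[-0.009,0.002,0]],[1,[-1,-2,-150],[-0.009,0.002,0]]]'
python3 -m creep '[[1,[0,0,-1],[0,0,0]],[1,[0,0,-3],[0,0,0]],[1,[0,0,-5],[0,0,0]],[1,[0,0,-7],[0,0,0]],[1,[0,0,-8],[0,0,0]],[1,[0,0,-9],[0,0,0]],[1,[0,0,-9],[0,0,0]],[1,[0,0,-9],[0,0,0]],[1,[0,0,-9],[0,0,0]],[1,[0,0,-9],[0,0,0]]]'
python3 - <<'E'
from h import *; from rig import *
s=get_state(); az=np.radians(58.791-90)
Rp=R.from_euler('xyz',[-3.141,-.524,2.5955]).as_matrix(); tp=np.array([.7269,.1115,.2408])
b=np.array([np.cos(az),np.sin(az),0]); foot=np.array([.61696,.17772,.085])
Rn=R.from_euler('xyz',s["ee_rot"]).as_matrix(); fl=Rp.T@(foot-tp); fl[1]=0
print("foot",s["tool_pos"]+Rn@fl,"axis",Rn@Rp.T@b,s["ft_force"])
c=camera("side"); cv2.imwrite("pics/e.png",cv2.resize(c["color"][180:330,330:490],(640,600)))
E
```

```text
time_s: 13.4
tool_pos: [0.7387, -0.2874, 0.1769]
ee_rot: [3.138, 1.049, -0.004]
ft_force: [-0.4, 0.4, -1.4]
width: 0.046
grip_force: 22.0
time_s: 14.4
tool_pos: [0.7389, -0.2875, 0.1698]
ee_rot: [3.137, 1.048, -0.004]
ft_force: [0.4, 0.3, -1.5]
width: 0.0455
grip_force: 22.0
foot [ 0.58294541 -0.2876548   0.04164911] axis [1.28481048e-03 9.61742801e-04 9.99998712e-01] [ 0.40538443  0.32322829 -1.49296043]
```

View pics/e.png

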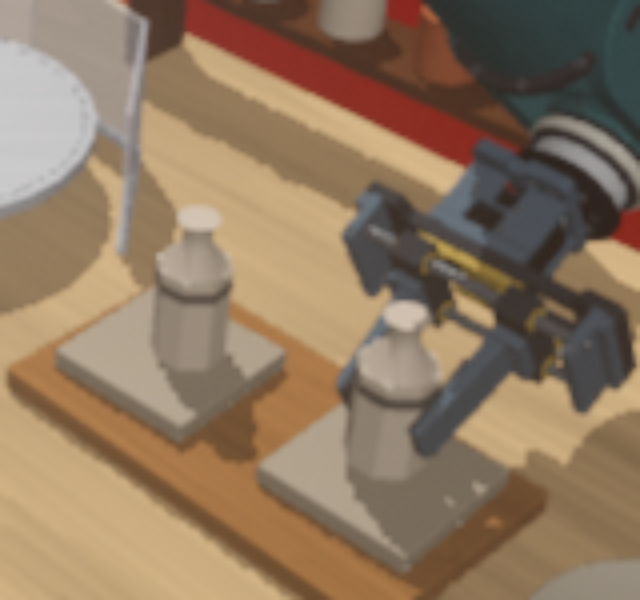

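The bottle hangs upright over the middle of the empty tile, its foot at (385,470), about 8 mm up. Settling it down slowly.

```bash
python3 -m creep '[[1,[0,0,-1],[0,0,0]],[1,[0,0,-2],[0,0,0]],[1,[0,0,-3],[0,0,0]],[1,[0,0,-4],[0,0,0]],[1,[0,0,-4.5],[0,0,0]],[1,[0,0,-5],[0,0,0]],[1,[0,0,-5.5],[0,0,0]],[1,[0,0,-6],[0,0,0]],[1,[0,0,-6],[0,0,0]],[1,[0,0,-6],[0,0,0]]]'
python3 -m creep '[[1,[0,0,-0.2],[0,0,0]],[1,[0,0,-0.4],[0,0,0]],[1,[0,0,-0.6],[0,0,0]],[1,[0,0,-0.8],[0,0,0]],[1,[0,0,-1],[0,0,0]],[1,[0,0,-1.2],[0,0,0]],[1,[0,0,-1.4],[0,0,0]],[1,[0,0,-1.5],[0,0,0]],[1,[0,0,-1.5],[0,0,0]],[1,[0,0,-1.5],[0,0,0]]]'
```

```text
time_s: 15.45
tool_pos: [0.7389, -0.2875, 0.1637]
ee_rot: [3.137, 1.048, -0.004]
ft_force: [-0.2, 0.2, -2.0]
width: 0.0457
grip_force: 22.0
time_s: 16.45
tool_pos: [0.7389, -0.2875, 0.1622]
ee_rot: [3.138, 1.048, -0.004]
ft_force: [0.5, 0.7, -1.9]
width: 0.0457
grip_force: 22.0
```

Estimated gap is about 1 mm; continuing in 1 mm steps until the force changes.

```bash
python3 -m creep '[[1,[0,0,-0.1],[0,0,0]],[1,[0,0,-0.2],[0,0,0]],[1,[0,0,-0.3],[0,0,0]],[1,[0,0,-0.4],[0,0,0]],[1,[0,0,-0.5],[0,0,0]],[1,[0,0,-0.6],[0,0,0]],[1,[0,0,-0.7],[0,0,0]],[1,[0,0,-0.8],[0,0,0]],[1,[0,0,-0.8],[0,0,0]],[1,[0,0,-0.8],[0,0,0]]]'
```

```text
time_s: 17.45
tool_pos: [0.7389, -0.2875, 0.1615]
ee_rot: [3.138, 1.048, -0.004]
ft_force: [0.9, 0.0, -1.1]
width: 0.0458
grip_force: 22.0
```

```bash
python3 -m creep '[[1,[0,0,-0.1],[0,0,0]],[1,[0,0,-0.2],[0,0,0]],[1,[0,0,-0.3],[0,0,0]],[1,[0,0,-0.4],[0,0,0]],[1,[0,0,-0.5],[0,0,0]],[1,[0,0,-0.5],[0,0,0]],[1,[0,0,-0.5],[0,0,0]],[1,[0,0,-0.5],[0,0,0]],[1,[0,0,-0.5],[0,0,0]],[1,[0,0,-0.5],[0,0,0]]]'
```

```text
time_s: 18.45
tool_pos: [0.7389, -0.2875, 0.161]
ee_rot: [3.137, 1.048, -0.004]
ft_force: [1.0, -0.3, -1.8]
width: 0.0461
grip_force: 22.0
```

```bash
python3 -m creep '[[1,[0,0,-0.1],[0,0,0]],[1,[0,0,-0.2],[0,0,0]],[1,[0,0,-0.3],[0,0,0]],[1,[0,0,-0.4],[0,0,0]],[1,[0,0,-0.5],[0,0,0]],[1,[0,0,-0.6],[0,0,0]],[1,[0,0,-0.6],[0,0,0]],[1,[0,0,-0.6],[0,0,0]],[1,[0,0,-0.6],[0,0,0]],[1,[0,0,-0.6],[0,0,0]]]'
```

```text
time_s: 19.45
tool_pos: [0.7389, -0.2875, 0.1603]
ee_rot: [3.137, 1.048, -0.004]
ft_force: [0.3, -0.4, -1.7]
width: 0.0459
grip_force: 22.0
```

```bash
python3 -m creep '[[1,[0,0,-0.1],[0,0,0]],[1,[0,0,-0.2],[0,0,0]],[1,[0,0,-0.3],[0,0,0]],[1,[0,0,-0.4],[0,0,0]],[1,[0,0,-0.5],[0,0,0]],[1,[0,0,-0.5],[0,0,0]],[1,[0,0,-0.5],[0,0,0]],[1,[0,0,-0.5],[0,0,0]],[1,[0,0,-0.5],[0,0,0]],[1,[0,0,-0.5],[0,0,0]]]'; python3 -c "
from rig import *
s=get_state();print(s['ft_force'],s['ft_torque'])"
```

```text
time_s: 20.45
tool_pos: [0.7389, -0.2875, 0.1598]
ee_rot: [3.138, 1.048, -0.004]
ft_force: [0.1, 0.8, -1.4]
width: 0.046
grip_force: 22.0
[ 0.10426085  0.8406913  -1.37042154] [-0.02351706 -0.62240366  0.05659764]
```

```bash
python3 -m creep '[[1,[0,0,-0.1],[0,0,0]],[1,[0,0,-0.2],[0,0,0]],[1,[0,0,-0.3],[0,0,0]],[1,[0,0,-0.4],[0,0,0]],[1,[0,0,-0.5],[0,0,0]],[1,[0,0,-0.6],[0,0,0]],[1,[0,0,-0.7],[0,0,0]],[1,[0,0,-0.7],[0,0,0]],[1,[0,0,-0.7],[0,0,0]],[1,[0,0,-0.7],[0,0,0]]]'
```

```text
time_s: 21.45
tool_pos: [0.7389, -0.2875, 0.1591]
ee_rot: [3.137, 1.048, -0.004]
ft_force: [0.3, -0.3, -2.3]
width: 0.0458
grip_force: 22.0
```

```bash
python3 -m creep '[[1,[0,0,-0.1],[0,0,0]],[1,[0,0,-0.2],[0,0,0]],[1,[0,0,-0.3],[0,0,0]],[1,[0,0,-0.4],[0,0,0]],[1,[0,0,-0.5],[0,0,0]],[1,[0,0,-0.6],[0,0,0]],[1,[0,0,-0.7],[0,0,0]],[1,[0,0,-0.7],[0,0,0]],[1,[0,0,-0.7],[0,0,0]],[1,[0,0,-0.7],[0,0,0]]]'; python3 - <<'E'
from rig import *; import cv2
s=get_state();print(s['ft_force'],s['ft_torque'])
c=camera("side"); cv2.imwrite("pics/f.png",cv2.resize(c["color"][230:330,370:490],(720,600),interpolation=cv2.INTER_CUBIC))
E
```

```text
time_s: 22.45
tool_pos: [0.7389, -0.2875, 0.1584]
ee_rot: [3.138, 1.048, -0.004]
ft_force: [-0.7, 0.3, -2.1]
width: 0.0461
grip_force: 22.0
[-0.71617051  0.2695378  -2.10997898] [-0.02226617 -0.61344584 -0.01445617]
```

View pics/f.png

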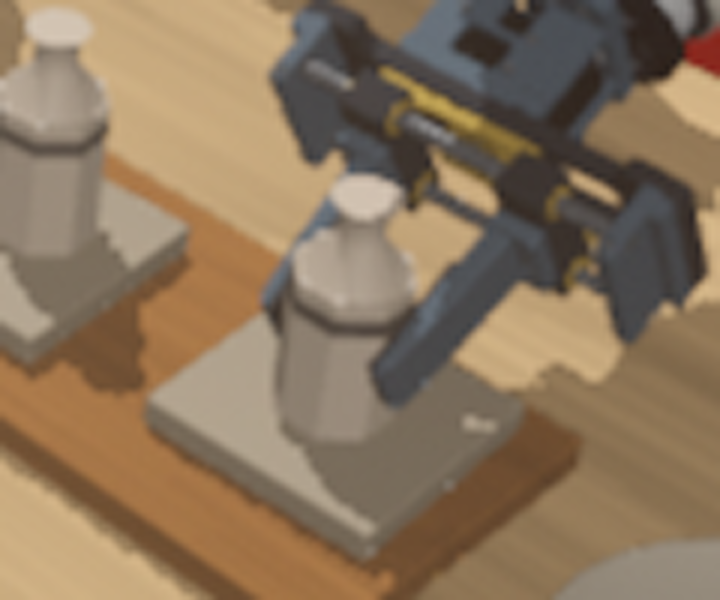

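The foot sits near (330,435) over the tile's middle, very close to its surface. Torque hasn't changed, so there's no contact yet; I continue down.

```bash
python3 -m creep '[[1,[0,0,-0.1],[0,0,0]],[1,[0,0,-0.2],[0,0,0]],[1,[0,0,-0.3],[0,0,0]],[1,[0,0,-0.4],[0,0,0]],[1,[0,0,-0.5],[0,0,0]],[1,[0,0,-0.6],[0,0,0]],[1,[0,0,-0.7],[0,0,0]],[1,[0,0,-0.7],[0,0,0]],[1,[0,0,-0.7],[0,0,0]],[1,[0,0,-0.7],[0,0,0]]]'; python3 -c "
from rig import *
s=get_state();print(s['ft_force'],s['ft_torque'])"
```

```text
time_s: 23.5
tool_pos: [0.739, -0.2876, 0.1582]
ee_rot: [3.137, 1.049, -0.005]
ft_force: [-0.6, 0.4, 6.2]
width: 0.0456
grip_force: 22.0
[-0.5521762   0.38519292  6.187427  ] [ 0.20914993  0.57713723 -0.05881592]
```

```bash
python3 -m creep '[[1,[0,0,-0.1],[0,0,0]],[1,[0,0,-0.2],[0,0,0]],[1,[0,0,-0.3],[0,0,0]],[1,[0,0,-0.4],[0,0,0]],[1,[0,0,-0.5],[0,0,0]],[1,[0,0,-0.6],[0,0,0]],[1,[0,0,-0.7],[0,0,0]],[1,[0,0,-0.7],[0,0,0]],[1,[0,0,-0.7],[0,0,0]],[1,[0,0,-0.7],[0,0,0]]]'; python3 -c "
from rig import *
s=get_state();print(s['ft_force'],s['ft_torque'])"
```

```text
time_s: 24.5
tool_pos: [0.7391, -0.2876, 0.158]
ee_rot: [3.137, 1.049, -0.005]
ft_force: [-2.8, 0.7, 10.9]
width: 0.0459
grip_force: 22.0
[-2.76848802  0.71617843 10.86782472] [ 0.3099619   1.45669582 -0.16413389]
```

Contact, pressing about 12 N. I back off 1 mm to unload, then open slowly.

```bash
python3 -m creep '[[1,[0,0,0.2],[0,0,0]],[1,[0,0,0.4],[0,0,0]],[1,[0,0,0.6],[0,0,0]],[1,[0,0,0.8],[0,0,0]],[1,[0,0,1],[0,0,0]],[1,[0,0,1],[0,0,0]],[1,[0,0,1],[0,0,0]],[1,[0,0,1],[0,0,0]],[1,[0,0,1],[0,0,0]],[1,[0,0,1],[0,0,0]]]' 12; python3 -c "
from rig import *
s=get_state();print(s['ft_force'],s['ft_torque'])"
```

```text
time_s: 25.5
tool_pos: [0.7389, -0.2875, 0.1582]
ee_rot: [3.137, 1.048, -0.005]
ft_force: [-1.8, 0.7, 4.9]
width: 0.0459
grip_force: 12.0
[-1.75960478  0.6621454   4.90890298] [ 0.09694635  0.46137175 -0.024228  ]
```

```bash
python3 -m creep '[[1,[0,0,0.1],[0,0,0]],[1,[0,0,0.2],[0,0,0]],[1,[0,0,0.3],[0,0,0]],[1,[0,0,0.4],[0,0,0]],[1,[0,0,0.4],[0,0,0]],[1,[0,0,0.4],[0,0,0]],[1,[0,0,0.4],[0,0,0]],[1,[0,0,0.4],[0,0,0]],[1,[0,0,0.4],[0,0,0]],[1,[0,0,0.4],[0,0,0]]]' 4
python3 -m creep '[[0.05,[0,0,0],[0,0,0]],[0,[0,0,0],[0,0,0]],[-0.03,[0,0,0],[0,0,0]],[-0.06,[0,0,0],[0,0,0]],[-0.1,[0,0,0],[0,0,0]],[-0.15,[0,0,0],[0,0,0]],[-0.25,[0,0,0],[0,0,0]],[-0.35,[0,0,0],[0,0,0]],[-0.45,[0,0,0],[0,0,0]],[-0.5,[0,0,0],[0,0,0]]]'
```

```text
time_s: 26.5
tool_pos: [0.7388, -0.2875, 0.1583]
ee_rot: [3.138, 1.048, -0.004]
ft_force: [-0.1, 0.1, -1.7]
width: 0.0459
grip_force: 4.0
time_s: 27.5
tool_pos: [0.7389, -0.2875, 0.1584]
ee_rot: [3.138, 1.048, -0.004]
ft_force: [0.3, -0.1, -0.3]
width: 0.0682
grip_force: 0.0
```

```bash
python3 -m creep '[[-0.5,[2,0,1],[0,0,0]],[-0.5,[6,0,3.5],[0,0,0]],[-0.5,[12,0,7],[0,0,0]],[-0.5,[20,0,11.5],[0,0,0]],[-0.5,[28,0,16],[0,0,0]],[-0.5,[37,0,21.4],[0,0,0]],[-0.5,[46,0,26.6],[0,0,0]],[-0.5,[55,0,31.8],[0,0,0]],[-0.5,[64,0,37],[0,0,0]],[-0.5,[69,0,40],[0,0,0]]]'
python3 -m creep '[[-0.5,[0,0,5],[0,0,0]],[-0.5,[0,0,15],[0,0,0]],[-0.5,[0,0,30],[0,0,0]],[-0.5,[0,0,50],[0,0,0]],[-0.5,[0,0,70],[0,0,0]],[-0.5,[0,0,90],[0,0,0]],[-0.5,[0,0,110],[0,0,0]],[-0.5,[0,0,125],[0,0,0]],[-0.5,[0,0,130],[0,0,0]],[-0.5,[0,0,130],[0,0,0]]]'
python3 - <<'E'
from h import *; from rig import *
c=camera("side"); cv2.imwrite("pics/g.png",c["color"]); P=cloud(c)
m=(abs(P[...,0]-.583)<.05)&(abs(P[...,1]+.287)<.05)&(P[...,2]>.045)&(P[...,2]<.2); q=P[m]; print(q.min(0),q.max(0))
for lo,hi in[(.045,.07),(.07,.095),(.13,.145)]:
    w=q[(q[:,2]>lo)&(q[:,2]<hi)]; print(w.mean(0),w.min(0),w.max(0))
E
```

```text
time_s: 28.5
tool_pos: [0.8089, -0.2875, 0.1991]
ee_rot: [3.137, 1.047, -0.005]
ft_force: [-0.3, -0.5, -0.4]
width: 0.0684
grip_force: 0.0
time_s: 29.5
tool_pos: [0.808, -0.2875, 0.3293]
ee_rot: [3.137, 1.047, -0.005]
ft_force: [0.2, 0.7, -0.8]
width: 0.0686
grip_force: 0.0
[ 0.55559339 -0.31230962  0.04514781] [ 0.60471979 -0.26494001  0.14144695]
[ 0.56735375 -0.29622174  0.05770724] [ 0.55740705 -0.31230962  0.04514781] [ 0.59274711 -0.26494001  0.06995433]
[ 0.56793001 -0.29698916  0.08276742] [ 0.55709338 -0.31132873  0.07064594] [ 0.59342657 -0.26520807  0.09493139]
[ 0.58159073 -0.28818742  0.13740777] [ 0.56914489 -0.30153614  0.13023389] [ 0.59690776 -0.27422496  0.14144695]
```

View pics/g.png

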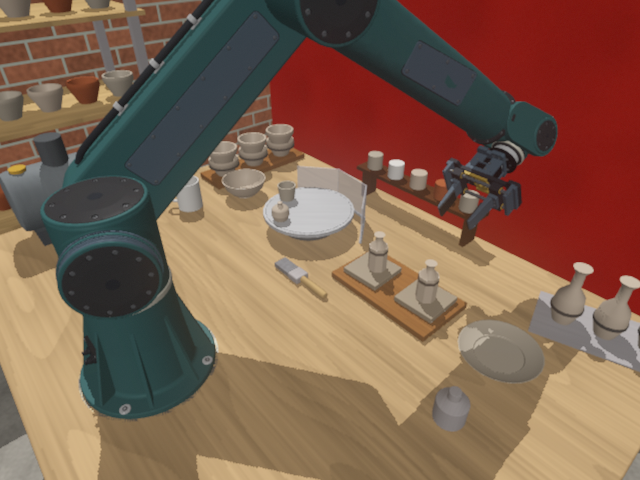

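The bottle stands upright in the middle of the tile at (428,285), with its top at z 0.14. The cup at (287,192) and jar at (281,213) still stand on the wheel, nothing else has moved, and the gripper is clear. Handing in.

```bash
python3 -c "
from rig import *
print(hand_in())"
```

```text
the job is handed in; nothing more can be done
None
```

The bottle is standing upright in the middle of the empty kiln tile, set down with about 12 N at most on the force readings; the cup and jar are still standing on the wheel, nothing else looks disturbed, and the job was handed in at about 30 s.

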